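Swing a tablet stand to its next pin hole

ROBOT

A 7-joint arm with a two-finger parallel gripper is mounted at the origin on the work surface. World frame = base frame: x ahead of the robot, y to its left, z up, the work surface at z = 0. Lengths are in mm, angles in rad, forces in N, time in s.
With the tool pointing down it reaches from about 425 to 975 mm from the base axis. Payload 16.7 kg.
Tool frame: the origin (TCP) lies on the centre line of the jaws, within the pads' length; the fingertips stand 17 mm ahead of it and the grasp point (between the pads) lies 2 mm behind it; x points along the fingers, y is the direction in which the jaws open and shut, and the axes are right-handed (so a half turn about x gives the same grasp; the last joint's range is limited). The gripper opens to 85 mm and grips with 20 to 120 N. Pads are 22 mm wide; open, the fingers measure 114 mm over their backs; the gripper's body (76 mm by 85 mm) begins 54 mm behind the grasp point. The pads swing forward as they close: fully open they stand 13 mm farther back than shut.
Start: joints at [1.05, 0.426, 0.074, 1.606, -0.034, 1.111, -0.067], TCP at [244.56, -629.101, 248.302] pointing down, gripper open.
Joint ranges: [-2.85, 2.85], [-0.5, 2.14], [-1.23, 1.37], [0.21, 2.46], [-1.02, 4.16], [0.16, 2.05], [-2.73, 2.73]. Speed limits (rad/s): [1.89, 1.89, 2.39, 2.39, 3.01, 3.01, 3.01].

INTERFACE

Orientations are given as a unit quaternion [w, x, y, z].
In Python, from plant import arm gives the robot as it stands. The module is installed in compiled form; this text tells all that it offers.
- The arm moves only by the shell command python3 -m crank 'ROWS' [OPENING]. ROWS is JSON, a list of rows, each a list of 6 numbers: the shift along the tool's x, y, z in units of 40 mm (1.0 is 40 mm), then the turn, a rotation vector about the tool's x, y, z in degrees. A call has 1 to 8 rows; each row is the pose to reach, as a shift and turn from the pose commanded when the call began, along the tool's axes at that moment; what a row does not reach only later rows make up. A row lasts 1/10 s, in which the tool goes at most 50 mm and 8.59 degrees, less where a joint would pass 70% of its speed; a pose out of reach is approached as far as the arm can. A call with a gripper value outside its range is refused whole. OPENING is the gripper command: -1 is shut, 1 is fully open, values between are in proportion, set as the call begins (- or left out, the last holds). The fingers move at their own pace and stop on an object; the grip force is fixed at half the most. Time passes only in rows, so rows that repeat a pose let the fingers close. It gives the time, the measured TCP pose, the force and the opening at its end, in the units of the state.
- arm.observe(): the state, without advancing time (a new reading comes with each control period).
- arm.capture(name): name is "scene" or "side" or "wrist"; returns the picture (420x560x3 uint8, red, green, blue); there is no depth.
- arm.get_calibration(name): a dict with "camera_matrix" (3x3 intrinsics, pixels), "origin" and "rotation" of the camera in the world. Camera axes: x right, y down, z forward; pixel columns grow to the right and rows downward; lengths in mm; the calibration is good to about 2 mm. A picture is of the moment at which its call begins: read the wrist's pose just before it. get_calibration takes no time and is no camera call; for the wrist camera it gives the pose at the moment of the call.
- arm.finish_job(): hands the job in, once; it reports no verdict.
The state is a dict: "clock": time; "joint_positions": joint angles; "joint_velocities": joint speeds; "joint_efforts": joint torques, N m; "eef_pos": TCP position; "tcp_rot": TCP orientation; "wrist_force": force on the tool from outside, world axes, zero at the start; "wrist_torque": the same for the moment, N m; "gripper_width": opening from 0.0 (shut) to 1.0 (fully open).
Only numpy, scipy, OpenCV 4.12 (cv2) and the standard library are available. Lean on these libraries where they do the work, as an engineer would, in place of code of your own. Each camera call takes 0.05 s, during which the arm holds its last target. There are 200 camera calls.

TASK

Turn the tablet stand on to its next setting: pull the sprung pin up by its knob out of the hole it sits in, swing the stand anticlockwise (seen from above), and let the pin spring fully home in the next hole it comes to, not the one after. Feel for the hole gently and do not force the pin sideways against the ring; leave the other things on the desk where they are and let go of the stand.

Things in the scene. Friction and masses are not known exactly. Their poses are not given: they have to be found in the camera images.
- foot: Fixed black round foot of the stand, 316 mm across, 10 mm thick. Origin on the desk at the vertical pivot axis, z up; the start hole lies 130 mm along its -x. On its rim lies a flat metal ring sector, 110 to 150 mm from the pivot, top 20 mm above the desk, with the start hole; anticlockwise of it a clamped leaf (top 19.5 mm) slides out from under it with two more holes.
- start_hole (a point): Mouth of the hole in which the pin starts, 20 mm above the desk. All holes are 11 mm across, 130 mm from the pivot. The leaf is clamped elsewhere each time and not measured: its first hole lies 24 to 42 degrees (0.42 to 0.73 rad) anticlockwise of this one, its second 22 degrees further on. Between holes the ring is smooth, so that the pin can slide on it.
- stand: Fixed steel hub on the foot, 60 mm across, 10 to 26 mm above the desk, which carries the swinging top and its pin. Origin on the desk at the pivot axis, axes as the foot's.
- swing (a joint): Turn of the stand's top about the pivot, rad: 0 at the start hole, growing anticlockwise seen from above; stops at -0.25 and 1.25. Light friction (1 N at the knob), stays where left. The top is a 170 mm turntable with a 205 x 135 mm tablet tilted 24 degrees, lower edge 50 mm high, 65 mm from the pivot towards the pin, upper edge 110 mm high; a 30 mm wide arm, top 34 mm high, carries the pin.
- pin (a joint): Lift of the pin, m: 0 fully home in a hole, about 0.008 with its tip on the ring, 0.013 at its upper stop. A spring pushes it down with 6 N at 0 to 9 N at the stop; damped, it drops in under 0.2 s. Let go over the smooth ring it rides there (drag about 3 N) and drops by itself into a hole it is slid over, which then stops the swing.
- knob (a point): Centre of the pin's black round knob, 28 mm across, 18 mm high, on an upright 8 mm steel pin with a round tip, 130 mm from the pivot. It is 83 mm above the desk with the pin home and rises with the pin. Below the knob there is only the thin pin down to a 20 mm wide bush, top 50 mm above the desk.
- bottle_mid (a point): Drink bottle with blue sleeve, 66 mm across, 205 mm high; point at its centre. To be left alone.
- cap_center (a point): Green screw cap, 38 mm across, 18 mm high; point at its centre. To be left alone.
- carton_mid (a point): Small cardboard carton, 65 x 110 x 32 mm; point at its centre. To be left alone.
- cup_mid (a point): White mug, 76 mm across, 85 mm high; point at its centre. To be left alone.

How it is judged:
By the outcome, as a careful person would: the job done as asked, in the order asked, and still so for the second after the job is handed in, with the robot touching nothing.
It also fails if it takes over 38 s, if anything falls off the work surface, if the arm or the gripper's body presses on something with over 40 N, if the wrist force passes 120 N, or if a joint passes its speed limit or range.

## Working session

There is one attempt and no reset: what is moved stays moved. The work goes in short steps, Python scripts to look and compute and a shell command to move; the robot and the scene stay as the last step left them, time stands still between calls to the robot, and variables do not carry over. Pictures are saved under pics/ and viewed, about 8 in all and at most 12, crops included, and the job is handed in when it is done.

```bash
mkdir -p pics
cat > h.py <<'E'
import numpy as np,cv2
from plant import arm
def cam(n):
    c=arm.get_calibration(n); return np.array(c["camera_matrix"]),np.array(c["origin"]),np.array(c["rotation"])
def snap(n,f):
    c=cam(n); im=arm.capture(n); cv2.imwrite("pics/"+f,im[:,:,::-1]); return im,c
def ray(c,u,v):
    K,o,R=c; d=R@np.linalg.solve(K,[u,v,1.]); return o,d/np.linalg.norm(d)
def onz(c,u,v,z):
    o,d=ray(c,u,v); return o+d*(z-o[2])/d[2]
def proj(c,p):
    K,o,R=c; q=K@(R.T@(np.asarray(p,float)-o)); return q[:2]/q[2]
E
python3 - <<'E'
from h import *
s=arm.observe();print(s)
for n in("scene","side"):
    im,c=snap(n,n+"0.png");print(n,c)
E
```

```text
{'clock': 0.0, 'joint_positions': array([ 1.05049549,  0.42675485,  0.07383222,  1.606618  , -0.03409331,
        1.11075422, -0.06713375]), 'joint_velocities': array([ 9.55810794e-04,  1.46841793e-03,  5.28148264e-04,  1.57119760e-03,
        5.57583320e-04, -8.56081721e-05, -2.42997696e-04]), 'joint_efforts': array([ 6.74836656e-05, -9.49824572e+01,  3.76064122e+00, -4.63506782e+01,
        1.92948687e-02,  1.02440827e-02,  2.12088736e-05]), 'eef_pos': array([ 244.4408714 , -628.77886485,  247.58991627]), 'tcp_rot': array([-0.12989636, -0.69487574, -0.13076805,  0.69510744]), 'wrist_force': array([ 0.04675567, -0.06353746,  0.82201613]), 'wrist_torque': array([-0.02945266,  0.00193879, -0.05234234]), 'gripper_width': 1.000849059387418}
scene (array([[419.70991453,   0.        , 274.36037607],
       [  0.        , 419.70991453, 214.55792842],
       [  0.        ,   0.        ,   1.        ]]), array([1104.92379617, -525.85282019,  788.52278937]), array([-0.38303213,  0.83387759,  0.36142512, -0.16524659]))
side (array([[400.08500607,   0.        , 281.71374725],
       [  0.        , 400.08500607, 207.08338409],
       [  0.        ,   0.        ,   1.        ]]), array([220.33100183, 678.05965423, 672.56448761]), array([ 0.08905488, -0.16636102,  0.88684581, -0.42177926]))
```

Run:
```python
s=open('h.py').read()
s=s.replace('np.array(c["rotation"])','Q(c["rotation"])').replace("def cam","from scipy.spatial.transform import Rotation\ndef Q(q):\n    return Rotation.from_quat(np.roll(q,-1)).as_matrix()\ndef cam",1)
open('h.py','w').write(s)
from h import *
print(Q(arm.observe()["tcp_rot"]).round(3))
for n in("scene","side"): print(onz(cam(n),280,210,0))
```

```text
[[-0.001  0.362 -0.932]
 [ 0.001 -0.932 -0.362]
 [-1.    -0.001  0.   ]]
[433.09644617 128.27051446   0.        ]
[539.3174372  -77.95795452   0.        ]
```

View pics/scene0.png

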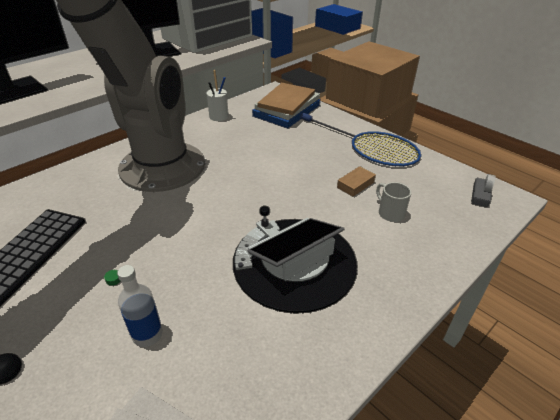

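View pics/side0.png

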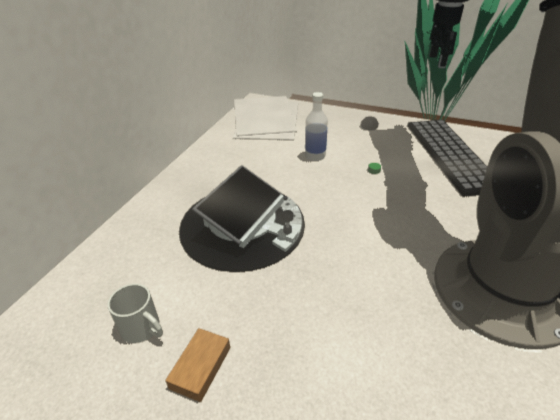

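The scene view shows the knob at (265,211), foot centred near (295,262) and the ring with its holes around (243,253). In the side view the knob is near (285,215) and the foot near (243,227). The bottle, cap, mug and carton all stand clear of the foot.

```bash
python3 - <<'E'
from h import *
from scipy.optimize import least_squares
C={n:cam(n) for n in("scene","side")}
ims={n:cv2.imread(f"pics/{n}0.png") for n in C}
cent={}
for n,seed in (("scene",(300,297)),("side",(215,252))):
    g=ims[n].max(2); m=(g<50).astype(np.uint8)
    l=cv2.connectedComponents(m)[1]; m=(l==l[seed[1],seed[0]]).astype(np.uint8)
    ct=max(cv2.findContours(m,0,1)[0],key=cv2.contourArea)[:,0]
    h=cv2.convexHull(ct)[:,0]
    P=np.array([onz(C[n],u,v,10)[:2] for u,v in h])
    f=least_squares(lambda x:np.hypot(*(P-x).T)-158,P.mean(0),loss='soft_l1',f_scale=3)
    cent[n]=f.x;print(n,cv2.boundingRect(ct),f.x.round(1),f.fun.size,np.median(abs(np.hypot(*(P-f.x).T)-158)))
k={}
for n,(u,v) in (("scene",(265,211)),("side",(285,215))):
    g=ims[n].max(2)[v-12:v+13,u-14:u+15]; print(n,onz(C[n],u,v,83).round(1),proj(C[n],[0,0,0]))
    cv2.imwrite(f"pics/k_{n}.png",cv2.resize(ims[n][v-55:v+65,u-80:u+80],None,fx=5 if 0 else 4.9,fy=4.9,interpolation=2))
    k[n]=ray(C[n],u,v)
(o1,d1),(o2,d2)=k["scene"],k["side"]
t=np.linalg.lstsq(np.c_[d1,-d2],o2-o1,rcond=None)[0];a,b=o1+t[0]*d1,o2+t[1]*d2;print(a.round(1),b.round(1))
p=(a+b)/2
for n in C: print("knob r, angle",np.hypot(*(p[:2]-cent[n])),np.degrees(np.arctan2(*(p[:2]-cent[n])[::-1])))
E
python3 -c "
import cv2,numpy as np
a=cv2.imread('pics/k_scene.png');b=cv2.imread('pics/k_side.png')
cv2.imwrite('pics/k.png',np.vstack([cv2.resize(a,(400,300)),cv2.resize(b,(400,300))]))"
```

```text
scene (233, 233, 124, 80) [608.1   9.2] 33 1.1063103835539607
side (181, 215, 103, 56) [603.4  12.9] 25 1.948895327517505
scene [480.1  28.1  83. ] [162.23031793 165.78475031]
side [482.5  28.1  83. ] [503.3153567  288.73727807]
[480.8  27.4  83.9] [482.3  28.5  83.4]
knob r, angle 127.95947968949 171.5557678877357
knob r, angle 122.75482227404105 172.97898196573703
```

View pics/k_side.png

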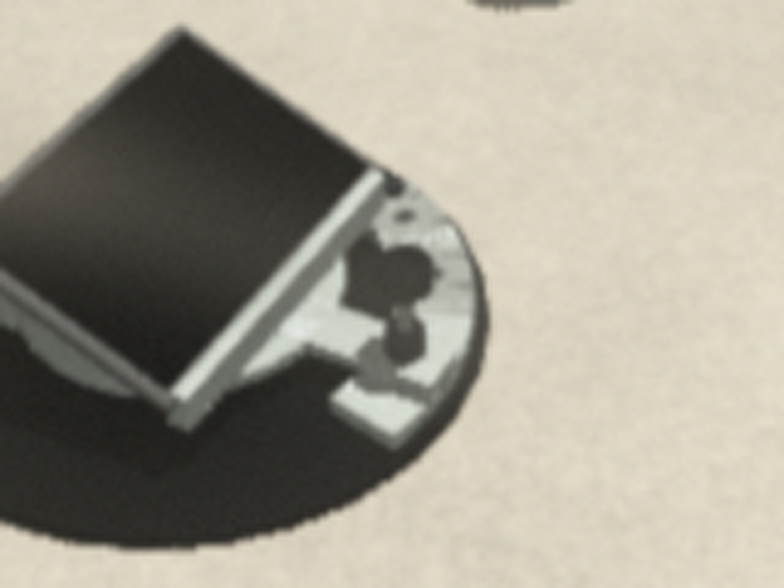

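View pics/k_scene.png

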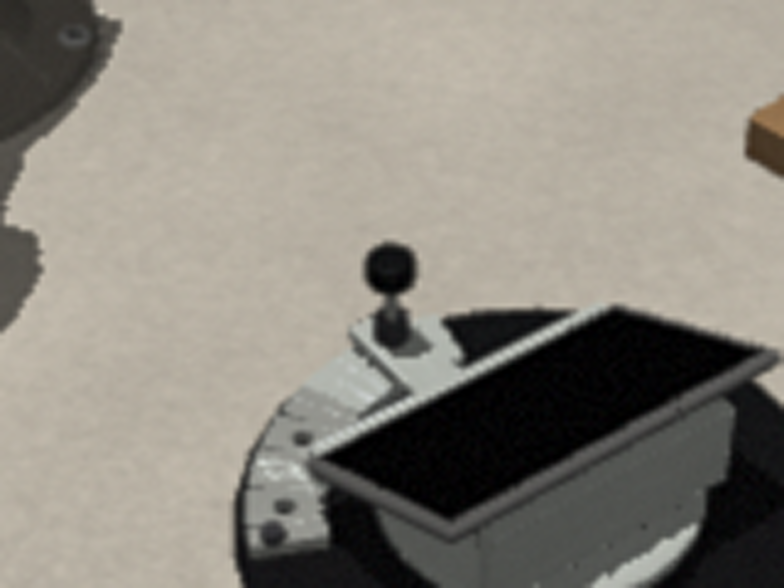

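Side crop: knob at (405,270), i.e. full-image (287.7,215.1). Scene crop: knob at (390,268) → (264.6,210.7); the two leaf holes at (303,438) and (285,507) → (246.8,245.4) and (243.2,259.5); the dark round thing after them is the clamp screw.

Run:
```python
from h import *
C={n:cam(n) for n in("scene","side")}
(o1,d1),(o2,d2)=ray(C["scene"],264.6,210.7),ray(C["side"],287.7,215.1)
t=np.linalg.lstsq(np.c_[d1,-d2],o2-o1,rcond=None)[0];a,b=o1+t[0]*d1,o2+t[1]*d2;print(a.round(1),b.round(1))
for n,u,v in(("scene",264.6,210.7),("side",287.7,215.1)):print(onz(C[n],u,v,83).round(1))
k=(a+b)[:2]/2
for c in ([608.1,9.2],[606,11]):
    c=np.array(c);an=lambda p:np.degrees(np.arctan2(*(p-c)[::-1]))%360
    print("knob",np.hypot(*(k-c)),an(k))
    for u,v in((246.8,245.4),(243.2,259.5),(240.5,264.8)):
        p=onz(C["scene"],u,v,19.5)[:2];print(p.round(1),np.hypot(*(p-c)).round(1),(an(p)-an(k)).round(1))
    p=onz(C["side"],205+403/4.9,160+216/4.9,19.5)[:2];print("side hole",p.round(1),np.hypot(*(p-c)).round(1),(an(p)-an(k)).round(1))
```

```text
[478.3  28.2  82.9] [476.3  26.8  83.5]
[478.4  28.1  83. ]
[476.6  26.2  83. ]
knob 132.044670937585 172.0144114077866
[493.8 -49.1] 128.3 35.0
[525.7 -88. ] 127.4 57.7
[ 534.9 -104.3] 135.1 65.1
side hole [521.4 -85.4] 128.3 55.5
knob 129.72353789064832 172.67287878033895
[493.8 -49.1] 127.3 35.5
[525.7 -88. ] 127.4 58.3
[ 534.9 -104.3] 135.5 65.6
side hole [521.4 -85.4] 128.2 56.1
```

```bash
cat >> h.py <<'E'
PIV=np.array([607.,10.])
def go(p,yaw):
    "rows to reach TCP p pointing down with tool y at world angle yaw (deg)"
    s=arm.observe();R=Q(s["tcp_rot"]);d=(np.array(p,float)-s["eef_pos"])/40
    y=np.radians(yaw);T=np.c_[[0,0,-1.],[np.cos(y),np.sin(y),0],[np.sin(y),-np.cos(y),0]]
    if np.linalg.det(T)<0:T[:,2]*=-1
    print("shift",(R.T@d).round(3),"turn",np.degrees(Rotation.from_matrix(R.T@T).as_rotvec()).round(2))
E
python3 - <<'E'
from h import *
go([477.3,27.5,300],262.3)
C=cam("scene");print(onz(C,142,310,100),onz(cam("side"),316,130,100))
E
```

```text
shift [ -1.294 -13.185 -11.371] turn [2.894e+01 2.000e-02 6.000e-02]
[ 554.02378187 -368.84768223  100.        ] [ 531.74552356 -352.12500184  100.        ]
```

```bash
python3 -m crank '[[-1.3,-0.5,-0.4,2,0,0],[-1.3,-13.2,-11.4,28.9,0,0],[-1.3,-13.2,-11.4,28.9,0,0],[-1.3,-13.2,-11.4,28.9,0,0],[-1.3,-13.2,-11.4,28.9,0,0],[-1.3,-13.2,-11.4,28.9,0,0],[-1.3,-13.2,-11.4,28.9,0,0],[-1.3,-13.2,-11.4,28.9,0,0]]' 1
python3 -c "
from h import *
go([477.3,27.5,210],262.3)"
```

```text
clock: 0.9
eef_pos: [367.2, -281.9, 296.9]
tcp_rot: [-0.047, 0.706, -0.047, -0.706]
wrist_force: [1.0, 0.4, 0.2]
gripper_width: 1.005
shift [ 2.17  -8.034 -1.698] turn [ 0.04 -0.   -0.01]
```

```bash
python3 -m crank '[[0.5,-8.03,-1.7,0,0,0],[0.5,-8.03,-1.7,0,0,0],[0.5,-8.03,-1.7,0,0,0],[0.5,-8.03,-1.7,0,0,0],[1,-8.03,-1.7,0,0,0],[2.17,-8.03,-1.7,0,0,0],[2.17,-8.03,-1.7,0,0,0],[2.17,-8.03,-1.7,0,0,0]]'
python3 -c "
from h import *
go([477.3,27.5,140],262.3)
im,c=snap('wrist','w1.png')
print(c[1].round(1),c[2].round(2),proj(c,[477.3,27.5,83]),proj(c,[477.3,27.5,92]))"
```

```text
clock: 1.7
eef_pos: [476.3, 29.8, 206.7]
tcp_rot: [0.046, -0.704, 0.045, 0.707]
wrist_force: [0.6, -0.6, 1.7]
gripper_width: 1.002
shift [ 1.668  0.055 -0.039] turn [0.36 0.26 0.06]
[558.3  18.6 331.3] [[-0.13 -0.94 -0.32]
 [-0.99  0.12  0.04]
 [-0.    0.32 -0.95]] [282.86559664 206.9609593 ] [282.93094706 210.63095433]
```

View pics/w1.png

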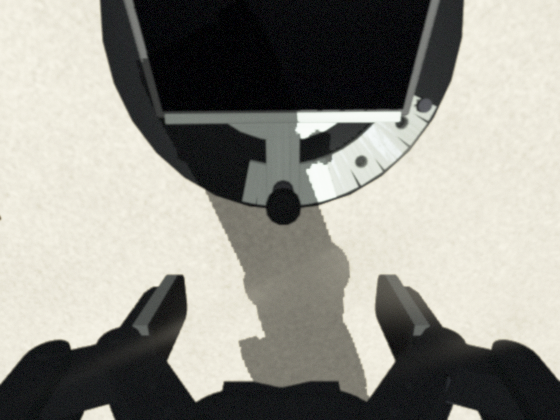

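Wrist view: knob at (283,206), predicted (282.9,207): agreement within a millimetre. First leaf hole at (361,161), second at (402,123).

```bash
python3 -c "
from h import *
c=cam('wrist');im=cv2.imread('pics/w1.png').max(2)
m=(im[180:226,262:304]<35).astype(np.uint8)
ct=max(cv2.findContours(m,0,1)[0],key=cv2.contourArea);print(cv2.boundingRect(ct),cv2.minEnclosingCircle(ct))
print('knob',onz(c,283,206,83))
k=onz(c,283,206.,83)[:2]
# foot rim for pivot: tablet edges/rim left and right
for C in(PIV,[606,11],[608,9]):
  an=lambda p:np.degrees(np.arctan2(*(p-np.array(C))[::-1]))%360
  for u,v in((361,161),(402,123)):
    p=onz(c,u,v,19.5)[:2];print(p.round(1),np.hypot(*(p-C)).round(1),(an(p)-an(k)).round(2))
go([*k,140],262.3);go([*k,84],262.3)"
```

```text
(4, 8, 36, 36) ((21.41666603088379, 25.5), 18.090343475341797)
knob [477.87553529  25.18135709  83.        ]
[492.5 -51.9] 130.2 35.1
[522.7 -91. ] 131.6 56.85
[492.5 -51.9] 129.8 35.31
[522.7 -91. ] 131.7 57.08
[492.5 -51.9] 130.6 34.89
[522.7 -91. ] 131.5 56.62
shift [ 1.699  0.059 -0.05 ] turn [0.28 0.22 0.02]
shift [ 3.099  0.059 -0.056] turn [0.28 0.22 0.02]
```

```bash
python3 -m crank '[[0.8,0,-0.05,0.3,0.2,0],[1.6,0,-0.05,0.3,0.2,0],[1.6,0,-0.05,0.3,0.2,0],[1.6,0,-0.05,0.3,0.2,0]]' 0.2
python3 -c "
from h import *
im,c=snap('wrist','w2.png');print(arm.observe()['eef_pos'],arm.observe()['gripper_width'])
for z in(83,92):print(proj(c,[477.3,27.5,z]),)
g=im.max(2)
m=(g<35).astype(np.uint8);u,v=proj(c,[477.3,27.5,88]).astype(int)
for a in range(v-40,v+41,10):print(a,''.join('#' if q else '.' for q in m[a,u-60:u+60]))
go([477.3,27.5,80],262.3)"
```

```text
clock: 2.15
eef_pos: [479.2, 24.5, 146.9]
tcp_rot: [-0.049, 0.706, -0.049, -0.704]
wrist_force: [0.3, 0.2, 1.2]
gripper_width: 0.599
[479.84909063  24.66857991 147.54762566] 0.6006713166202666
[275.41329001 243.18289024]
[275.19417223 249.34001141]
206 ###############.........................................................................................................
216 #############...........................................................................................................
226 ..##########.................................###############################............................................
236 ........................................#########################################.......................................
246 .......................................#################################.########.......................................
256 ...........................................######################.#####.####............................................
266 .......###..............................................................................................................
276 ...#######..............................................................................................................
286 #.##....................................................................................................................
shift [ 1.688 -0.061  0.081] turn [-0.3  -0.26  0.01]
```

View pics/w2.png

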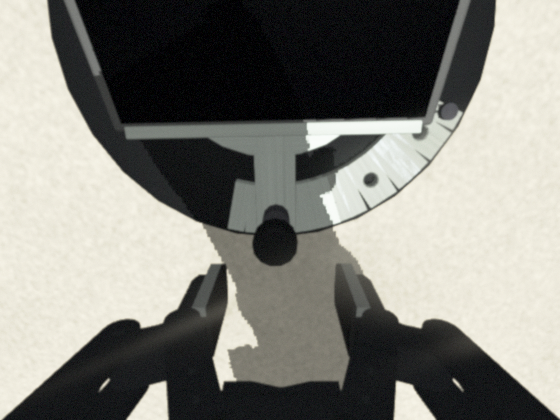

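Wrist view: knob at (275.5,241), predicted u 275.3; pads centred near u=282, so the tool stands about 2.5 mm to one side. Correct while descending.

```bash
python3 -m crank '[[0.4,-0.06,0.08,0,0,0],[0.8,-0.06,0.08,0,0,0],[0.8,-0.06,0.08,0,0,0],[0.8,-0.06,0.08,0,0,0]]'
python3 -c "
from h import *
im,c=snap('wrist','w3.png');print(arm.observe()['eef_pos'])
g=im.max(2);u,v=proj(c,[477.3,27.5,86]).round().astype(int);print(u,v)
for a in range(v-20,v+21,8):
  x=np.where(g[a,u-40:u+40]<35)[0]+u-40;print(a,x.min() if len(x) else 0,x.max() if len(x) else 0)
go([477.3,27.5,80],262.3)"
```

```text
clock: 2.6
eef_pos: [477.2, 27.8, 115.5]
tcp_rot: [-0.049, 0.707, -0.049, -0.704]
wrist_force: [0.1, -0.2, 0.2]
gripper_width: 0.599
[477.33414186  27.802565   115.58109035]
280 266
246 259 299
254 256 302
262 254 292
270 255 275
278 261 261
286 0 0
shift [0.89  0.008 0.005] turn [-0.28 -0.3   0.02]
```

```bash
python3 -m crank '[[0.45,0,0,0,0,0],[0.88,0,0,0,0,0],[0.88,0,0,0,0,0],[0.88,0,0,0,0,0]]' - && python3 -m crank '[[0,0,0,0,0,0],[0,0,0,0,0,0],[0,0,0,0,0,0]]' -0.15
python3 -c "
from h import *
s=arm.observe();print(s['wrist_force'])
go([477.3,27.5,80],262.3)"
```

```text
clock: 3.05
eef_pos: [477.0, 27.9, 79.8]
tcp_rot: [-0.049, 0.707, -0.049, -0.704]
wrist_force: [0.5, 1.2, 0.3]
gripper_width: 0.599
clock: 3.35
eef_pos: [477.0, 27.9, 79.5]
tcp_rot: [-0.049, 0.707, -0.049, -0.704]
wrist_force: [0.6, 0.5, 0.0]
gripper_width: 0.428
[0.56044293 0.50204374 0.04984865]
shift [-0.013  0.008 -0.009] turn [-0.27 -0.25  0.01]
```

```bash
python3 -m crank '[[0,0,0,0,0,0],[0,0,0,0,0,0]]' -0.28; python3 -m crank '[[0,0,0,0,0,0],[0,0,0,0,0,0],[0,0,0,0,0,0]]' -0.5
```

```text
clock: 3.55
eef_pos: [476.7, 27.9, 79.0]
tcp_rot: [-0.049, 0.707, -0.049, -0.704]
wrist_force: [0.3, 0.5, -0.5]
gripper_width: 0.361
clock: 3.85
eef_pos: [476.7, 27.9, 79.2]
tcp_rot: [-0.049, 0.707, -0.049, -0.704]
wrist_force: [-3.1, 0.6, 8.2]
gripper_width: 0.304
```

```bash
python3 -m crank '[[-0.1,0,0,0,0,0],[-0.2,0,0,0,0,0],[-0.27,0,0,0,0,0],[-0.27,0,0,0,0,0],[-0.27,0,0,0,0,0]]' -0.6
python3 -c "
from h import *
im,c=snap('wrist','w4.png');cv2.imwrite('pics/w4c.png',cv2.resize(im[150:400,130:430,::-1],None,fx=2,fy=2))
e=arm.observe()['eef_pos'];print(e);R=np.hypot(*(e[:2]-PIV));a=np.arctan2(*(e[:2]-PIV)[::-1]);print(R,np.degrees(a))"
```

```text
clock: 4.35
eef_pos: [476.6, 27.9, 89.7]
tcp_rot: [-0.049, 0.707, -0.049, -0.704]
wrist_force: [2.4, 0.2, -8.6]
gripper_width: 0.303
[476.53686677  27.89038515  89.6097443 ]
131.68407273932252 172.19174108138353
```

View pics/w4c.png

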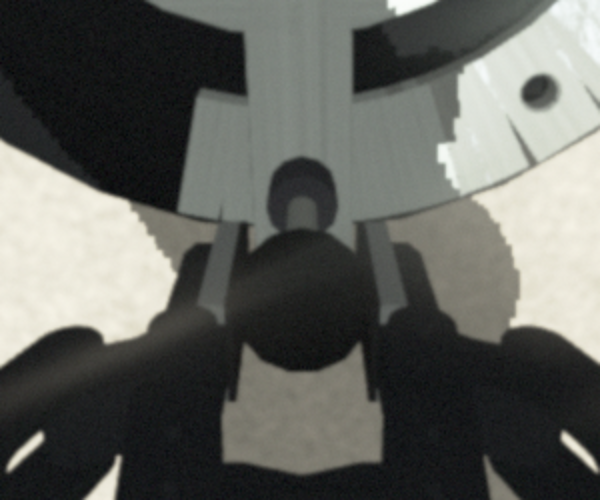

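Knob held centrally between the pads and pin up about 10.5 mm (force −8.6 N agrees with the spring). Now swing 27°, well short of the hole at 35°.

```bash
python3 -m crank '[[0,0.114,-0.002,-2,0,0],[0,0.34,-0.018,-6,0,0],[0,0.564,-0.049,-10,0,0],[0,0.786,-0.097,-14,0,0],[0,1.004,-0.159,-18,0,0],[0,1.218,-0.237,-22,0,0],[0,1.423,-0.328,-26,0,0],[0,1.475,-0.354,-27,0,0]]'
python3 -m crank '[[0,0,0,0,0,0],[0,0,0,0,0,0]]'
python3 -c "
from h import *
P=np.array([606,10.3]);s=arm.observe();e=s['eef_pos'];print(np.hypot(*(e[:2]-P)),np.degrees(np.arctan2(*(e[:2]-P)[::-1]))%360,s['wrist_force']);y=Q(s['tcp_rot'])[:,1];print(np.degrees(np.arctan2(y[1],y[0]))%360)"
```

```text
clock: 5.2
eef_pos: [483.8, -33.0, 90.0]
tcp_rot: [0.118, 0.699, 0.117, -0.695]
wrist_force: [7.4, 2.9, -9.4]
gripper_width: 0.296
clock: 5.4
eef_pos: [483.6, -32.3, 90.0]
tcp_rot: [0.117, 0.699, 0.117, -0.695]
wrist_force: [8.9, 1.3, -9.8]
gripper_width: 0.305
129.5733670674039 199.21037586989112 [ 8.93366147  1.32893138 -9.84949268]
289.0334712644543
```

```bash
python3 -m crank '[[0.05,0,0,0,0,0],[0.05,0,0,0,0,0],[0.05,0,0,0,0,0],[0.05,0,0,0,0,0],[0.15,0,0,0,0,0],[0.19,0,0,0,0,0],[0.19,0,0,0,0,0]]' -0.15
python3 -c "
from h import *
s=arm.observe();print(s['wrist_force'])
im,c=snap('wrist','w5.png');cv2.imwrite('pics/w5c.png',cv2.resize(im[130:380,130:430,::-1],None,fx=2,fy=2))"
```

```text
clock: 6.1
eef_pos: [482.2, -32.5, 81.8]
tcp_rot: [0.117, 0.698, 0.117, -0.696]
wrist_force: [-0.2, -0.7, 0.4]
gripper_width: 0.424
[-0.22953484 -0.69889794  0.36766398]
```

View pics/w5c.png

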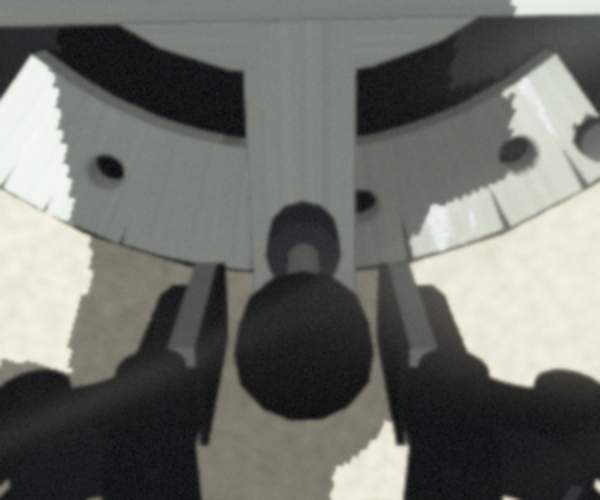

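Knob rides free on the ring, clear of both pads; start hole at left (108,166), first leaf hole just ahead right of the arm (362,200), second at (517,150). Now push with the loose jaws, softly.

```bash
python3 -m crank '[[0,0,0,0,0,0],[0,0.028,0,-0.5,0,0],[0,0.0567,0,-1,0,0],[0,0.113,-0.002,-2,0,0],[0,0.17,-0.0045,-3,0,0],[0,0.227,-0.008,-4,0,0],[0,0.283,-0.0124,-5,0,0],[0,0.312,-0.015,-5.5,0,0]]' -0.31
python3 -m crank '[[0,0,0,0,0,0]]'
```

```text
clock: 6.95
eef_pos: [487.2, -44.1, 82.2]
tcp_rot: [0.151, 0.692, 0.15, -0.69]
wrist_force: [0.8, 0.6, -0.6]
gripper_width: 0.344
clock: 7.05
eef_pos: [487.2, -44.6, 82.2]
tcp_rot: [0.151, 0.692, 0.15, -0.69]
wrist_force: [0.4, 0.2, -0.7]
gripper_width: 0.344
```

```bash
python3 -m crank '[[0,0.017,0,-0.3,0,0],[0,0.034,0,-0.6,0,0],[0,0.051,0,-0.9,0,0],[0,0.068,0,-1.2,0,0]]'
python3 -m crank '[[0,0.017,0,-0.3,0,0],[0,0.034,0,-0.6,0,0]]'
```

```text
clock: 7.45
eef_pos: [488.3, -47.2, 82.1]
tcp_rot: [0.158, 0.69, 0.157, -0.688]
wrist_force: [1.2, -2.1, -2.0]
gripper_width: 0.346
clock: 7.65
eef_pos: [488.8, -47.7, 82.2]
tcp_rot: [0.162, 0.69, 0.161, -0.687]
wrist_force: [0.5, 0.0, 1.4]
gripper_width: 0.351
```

```bash
python3 -c "
from h import *
s=arm.observe();print(s['wrist_force'])
im,c=snap('wrist','w6.png');cv2.imwrite('pics/w6c.png',cv2.resize(im[130:380,130:430,::-1],None,fx=2,fy=2))
P=np.array([606,10.3]);e=s['eef_pos'];print(np.degrees(np.arctan2(*(e[:2]-P)[::-1]))%360-172.2)"
```

```text
[0.47789287 0.04448093 1.39197658]
34.13794205752879
```

View pics/w6c.png

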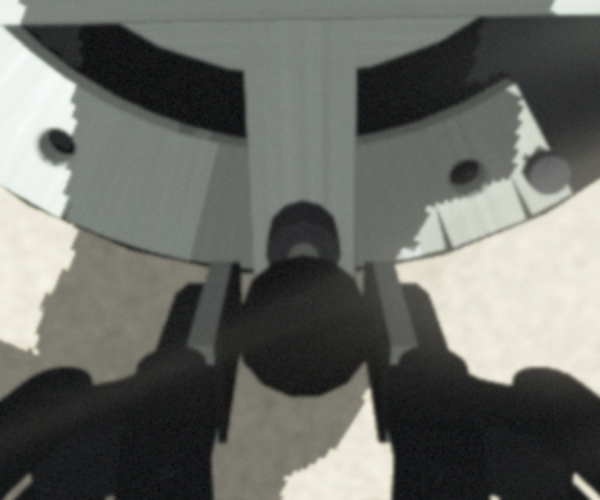

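The knob now appears higher and slightly smaller in the picture (centre about (305,326) vs (304,345) before) though the tool height is the same; hole 2 at (466,172). Check whether that equals a full drop.

```bash
python3 -c "
from h import *
c=cam('wrist');s=arm.observe()
P=np.array([606,10.3])
h2=onz(c,130+466/2,130+172/2,19.5)[:2];h0=onz(c,130+58/2,130+142/2,20)[:2]
an=lambda p:np.degrees(np.arctan2(*(p-P)[::-1]))%360
print('start',np.hypot(*(h0-P)),an(h0),'h2',np.hypot(*(h2-P)),an(h2),'tool',an(s['eef_pos'][:2]))
for z in(83,91):
  for th in (an(h2)-22,):
    k=[*(P+130*np.array([np.cos(np.radians(th)),np.sin(np.radians(th))])),z]
    print(z,th,(proj(c,k)-130)*2, 'diam',c[0][0,0]*28/((c[2].T@(np.array(k)-c[1]))[2])*2)
"
```

```text
start 127.25677304972757 172.3814097760669 h2 125.6419966944827 229.97833885990778 tool 206.35373342472514
83 207.97833885990778 [315.25908035 333.35476482] diam 129.0948778127891
91 207.97833885990778 [316.10990224 355.24097655] diam 136.30679818766836
```

```bash
python3 -m crank '[[0,0,0,0,0,0],[0,0,0,0,0,0],[0,0,0,0,0,0],[-0.5,0,0,0,0,0],[-1.5,0,0,0,0,0],[-2.5,0,0,0,0,0],[-2.5,0,0,0,0,0],[-2.5,0,0,0,0,0]]' 0.3
python3 -c "
from h import *
ims=[]
for n in('wrist','scene','side'):
  im,c=snap(n,n+'7.png')
  for lift,th in((0,35.1),(8,35.1),(0,34.5),(8,34.5)):
    a=np.radians(172.2+th);k=[606+130*np.cos(a),10.3+130*np.sin(a),83+lift];print(n,lift,th,proj(c,k).round(1))
  if n!='wrist':
    u,v=proj(c,k).astype(int);ims.append(cv2.resize(im[v-30:v+45,u-50:u+50,::-1],(400,300),interpolation=2));print('crop',u-50,v-30)
  else: ims.append(cv2.resize(im[100:400,80:480,::-1],(400,300)))
cv2.imwrite('pics/c7.png',np.vstack([np.hstack(ims[:2]),np.hstack([ims[2],ims[2]])]))"
```

```text
clock: 8.5
eef_pos: [488.9, -48.0, 183.0]
tcp_rot: [0.162, 0.69, 0.16, -0.687]
wrist_force: [-0.3, 0.2, -0.3]
gripper_width: 0.65
wrist 0 35.1 [282.  218.4]
wrist 8 35.1 [282.1 222.2]
wrist 0 34.5 [280.1 218.4]
wrist 8 34.5 [280.1 222.3]
scene 0 35.1 [244.8 226.7]
scene 8 35.1 [244.7 224.3]
scene 0 34.5 [245.  226.3]
scene 8 34.5 [244.9 223.9]
crop 194 193
side 0 35.1 [293.5 195.1]
side 8 35.1 [293.5 192.4]
side 0 34.5 [293.6 195.4]
side 8 34.5 [293.6 192.8]
crop 243 162
```

View pics/c7.png

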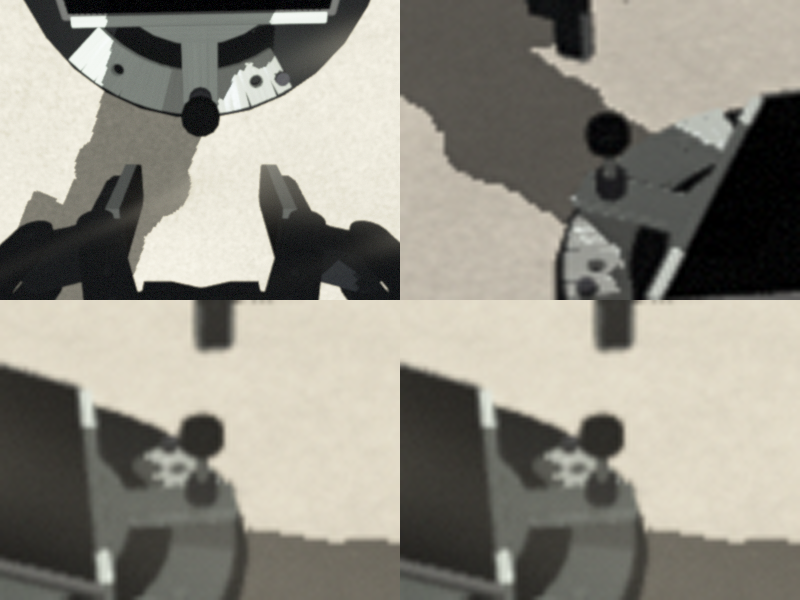

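Three views agree: scene knob at (246,226.5) (home predicts 226.5, riding 224), side (293.5,196.2) (home 195.2, riding 192.6), wrist (280,217) (home 218.4, riding 222.3). The start hole is visible behind the arm and the second leaf hole is still ahead. The gripper is well clear.

```bash
python3 -c "
from h import *
print(arm.observe()['clock'],arm.finish_job())"
```

```text
the job is handed in; nothing more can be done
8.65 None
```

The stand is on its next setting, and I handed the job in at 8.65 s of the 38 s allowed. I lifted the pin about 10.5 mm by its knob and swung the stand 27° anticlockwise. I then let the pin down on to the ring and nudged the knob on with loose jaws, under 3 N at the readings I took. It dropped in at about 34.5°; I had measured the first leaf hole at about 35°. After that I opened the gripper and raised it 100 mm clear.

**Last checks:**
- **Pin fully home:** all three cameras put the knob at the height expected with the pin home, not the 8 mm higher it would be riding on the ring. They differ from the home prediction by about 1 pixel, against a 2.5–4 pixel gap between the two.
- **Right hole:** the start hole shows empty behind the arm, and the second leaf hole is still ahead of it.
- **Clear of the stand:** the wrist force was near zero with the gripper raised.
- **Other things on the desk:** I kept clear of them and felt no contact, but took no separate picture to confirm they had not moved.
- **One disagreement:** working back from the second hole put the first about 1° further on than where the pin settled. That is roughly the size of the pin's play in the hole plus measuring error.

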